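Shim a rocking balance level

TASK

The portable balance rocks because its brass foot is too short. Without grasping or lifting anything, gently push the red wedge shim, thin end first, under the brass foot until that foot sits on the flat part of the shim and the balance stands level where it is; then back off and press gently, straight down, on the orange thumb pad to check that it no longer rocks, and let go. Leave the vial, the rubber blower, the brown find and the marker where they are.

Things in the scene. Friction and masses are not known exactly. Their poses are not given: they have to be found in the camera images.
- balance: White and grey balance, loose, 1.4 to 1.9 kg. Housing 160 mm (own x) by 200 mm (own y), from 22 to 63 mm above the foot plane; the steel pan rises 10 mm more. Origin: under its middle, in the foot plane. Feet at x = +-65, y = +-85 mm: three black ones 22 mm high, and a brass one at (-65, -85), 10 mm shorter: the balance leans on that corner by 0.1 rad at first and is level when it is raised 10 mm.
- short_foot (a point): Lowest point of the brass foot (22 mm diameter, round-bottomed), at (-65, -85, 10) mm in the balance's frame, axes as the balance. It stands on the table at first. The housing's side lies 15 mm beyond it towards the shim (the balance's -y). It carries 2 to 3 N; pushing the shim under it takes a few newtons.
- thumb_pad: Orange round pad, 28 mm diameter, 5 mm proud, on top of the housing at the corner diagonally opposite the brass foot, at (58, 76) mm in the balance's frame; fixed to the balance. Origin: the middle of its underside; its axes are the balance's.
- pad_top (a point): Middle of the thumb pad's top face, 68 mm above the plane of the feet.
- shim: Loose red wedge, 110 mm long (own y), 46 mm wide, 0.24 kg. Origin: middle of its underside; thin end (1 mm) at y = +55; ramp up to 10 mm at y = +4; flat land 10 mm high to y = -30; butt block 36 mm high from y = -30 to -55. Starts with the thin end towards the brass foot, 20 to 60 mm short of it, up to 10 mm and 0.15 rad off line with the balance's +y.
- butt_face (a point): Middle of the shim's upright rear face (46 mm wide, 36 mm high), the face to push on, 18 mm above the table; axes as the shim.
- land_middle (a point): Middle of the top of the shim's flat land, at y = -13 mm, 10 mm high; axes as the shim. When the butt block meets the housing's side the brass foot is on the land, 15 mm from the block.
- vial_1: Small capped glass vial, 23 mm diameter, 54 mm high, standing; origin at the middle of its underside. Leave alone.
- blower: Black rubber bulb blower lying on the table, 53x111x55 mm; origin at the middle of its underside. Leave alone.
- find_1: Brown fossil find, 22x33x18 mm; origin at the middle of its underside. Leave alone.
- marker_1: Black marker pen lying on the table, 12x132x12 mm; origin at the middle of its underside. Leave alone.
There are look-alikes about, which are no part of the job. Of the things like the shim, leave any that is green; of the rest the smaller one is meant.

How it is judged:
By the outcome, as a careful person would: the job done as asked, in the order asked, and still so for the second after the job is handed in, with the robot touching nothing.
It also fails if it takes over 45 s, if anything falls off the work surface, if the arm or the gripper's body presses on something with over 40 N, if the wrist force passes 120 N, or if a joint passes its speed limit or range.

ROBOT

A 6-joint arm with a two-finger parallel gripper is mounted at the origin on a cart in front of the work surface, level with it; the furniture and walls round the work are solid. World frame = base frame: x ahead of the robot, y to its left, z up, the work surface at z = 0. Lengths are in m, angles in rad, forces in N, time in s.
With the tool pointing down it reaches from about 0.35 to 0.975 m from the base axis. Payload 4.9 kg.
Tool frame: the origin (TCP) lies between the finger pads; the fingertips stand 19 mm ahead of it and the grasp point (between the pads) is the TCP (env.nose_length is the distance from the TCP to the fingertips, in m); z points along the fingers, y is the line along which they close (so a half turn about z gives the same grasp; the last joint's range is limited). The gripper opens to 85 mm and grips with 20 to 120 N. Pads are 22 mm wide; open, the fingers measure 114 mm over their backs; the gripper's body (76 mm by 85 mm) begins 54 mm behind the grasp point. The pads swing forward as they close: fully open they stand 13 mm farther back than shut.
Start: joints at [1.203, 0.053, 1.613, -0, 1.476, -0.119], TCP at [0.154, 0.606, 0.25] pointing down, gripper open.
Joint ranges: [-3.01, 3.01], [-1.01, 2.22], [0.06, 2.58], [-1.02, 4.17], [0.09, 2.62], [-3.14, 3.14]. Speed limits (rad/s): [2.57, 2.57, 3.14, 3.14, 3.14, 3.14].

INTERFACE

Orientations are given as a rotation vector (axis times angle).
In Python, from workcell import env, vision gives the robot as it stands.
- The arm moves only by the tool apply_moves, never from a script. Its argument "deltas" is a list of rows, each an object with "dr": the turn, a rotation vector about the tool's x, y, z in units of 5 degrees (1.0 is 5 degrees), a list of three; "xyz": the shift along the tool's x, y, z in units of 25 mm (1.0 is 25 mm), a list of three; "grip": the opening, from -1 (shut) to 1 (fully open). In form: [{"dr": [ax, ay, az], "xyz": [x, y, z], "grip": grip}, ...]. A call has 1 to 8 rows; each row shifts and turns the commanded pose from where the row before left it, along the tool's axes as they then stand; what a row does not reach is not made up. A row lasts 1/10 s, in which the tool goes at most 50 mm and 8.59 degrees, less where a joint would pass 70% of its speed; a pose out of reach is approached as far as the arm can. A call is refused whole if a number of a shift passes 1 or a number of a turn 1, either way. A call with a gripper value outside its range is refused whole. The fingers move at their own pace and stop on an object; "newtons" is the grip in N (left out, the last holds). Time passes only in rows, so rows that do not move let the fingers close. It gives the time, the measured TCP pose, the force, the opening and the grip force at its end, in the units of the state.
- env.read_state(): the state, without advancing time (a new reading comes with each control period).
- vision.capture(name): name is "scene" or "top" or "wrist"; returns a dict with "img" (384x512x3 uint8, blue, green, red), "depth" (384x512 float32, m along the optical axis (not along the pixel's ray), 0 where there is no reading), "fx", "fy", "cx", "cy" (pixels), "position" and "rotation" of the camera in the world; the wrist camera has in their place "hand_eye" (4x4, takes a point from camera to tool coordinates, whose origin is the TCP and whose axes are the flange's). Camera axes: x right, y up, looking along -z (the intrinsics and any distortion apply to the point x, -y, -z); pixel columns grow to the right and rows downward; lengths in m; the calibration is good to about 2 mm. A picture is of the moment at which its call begins: read the wrist's pose just before it.
- env.job_done(): hands the job in; it is judged then, once.
The state is a dict: "time": time; "joints": joint angles; "joint_vel": joint speeds; "joint_efforts": joint torques, N m; "tcp_pos": TCP position; "eef_rot": TCP orientation; "contact_force": force on the tool from outside, world axes, zero at the start; "torque": the same for the moment, N m; "gripper_width": finger opening in m; "grasp_force": force on a finger pad.
Only numpy, scipy, OpenCV 4.12 (cv2) and the standard library are available. Lean on these libraries where they do the work, as an engineer would, in place of code of your own. Each camera call takes 0.05 s, during which the arm holds its last target. There are 200 camera calls.

## Working session

There is one attempt and no reset: what is moved stays moved. The work goes in short steps, Python scripts to look and compute and a tool call to move; the robot and the scene stay as the last step left them, time stands still between calls to the robot, and variables do not carry over. Pictures are saved under pics/ and viewed, at most 10 in all, crops included, and the job is handed in when it is done.

Besides the shell and the picture viewer there is one more tool, called after "Emit:" as a command line: name --argument value ..., lists and objects as JSON in quotes. apply_moves: Moves the arm, as the interface text tells. Its arguments: {"type":"object","properties":{"deltas":{"type":"array","items":{"type":"object","properties":{"dr":{"type":"array","items":{"type":"number"}},"xyz":{"type":"array","items":{"type":"number"}},"grip":{"type":"number"}}}},"newtons":{"type":"number"}},"required":["deltas"]}

```bash
mkdir -p pics; ls
cat > h.py <<'E'
import sys; sys.path.insert(0,'.')
import numpy as np, cv2
from scipy.spatial.transform import Rotation as R
from workcell import env, vision
def cap(n):
    s=env.read_state(); c=vision.capture(n)
    if 'hand_eye' in c:
        T=np.eye(4);T[:3,:3]=R.from_rotvec(s['eef_rot']).as_matrix();T[:3,3]=s['tcp_pos']
        T=T@np.array(c['hand_eye']); c['position'],c['rotation']=T[:3,3],T[:3,:3]
    c['R']=np.array(c['rotation']); c['p']=np.array(c['position'])
    return c
def ray(c,uv):
    uv=np.atleast_2d(uv).astype(float)
    d=np.c_[(uv[:,0]-c['cx'])/c['fx'],-(uv[:,1]-c['cy'])/c['fy'],-np.ones(len(uv))]
    return d@c['R'].T
def onz(c,uv,z):
    d=ray(c,uv); return c['p']+d*((z-c['p'][2])/d[:,2])[:,None]
def cloud(c):
    v,u=np.mgrid[:384,:512]; d=ray(c,np.c_[u.ravel(),v.ravel()])
    return (c['p']+d*c['depth'].ravel()[:,None]).reshape(384,512,3)
E
python3 - <<'E'
from h import *
a=[]
for n in('scene','top','wrist'):
    c=cap(n); cv2.imwrite(f'pics/{n}0.png',c['img']); print(n,c['R'].shape,c['p'],[k for k in c],c['fx'])
    a.append(c['img'])
cv2.imwrite('pics/all.png',cv2.resize(np.vstack([np.hstack(a[:2]),np.hstack([a[2],a[2]*0])]),(800,600)))
print(env.read_state())
E
```

```text
pics
scene (3,) [ 0.02001395 -0.90269389  1.00647536] ['img', 'depth', 'fx', 'fy', 'cx', 'cy', 'position', 'rotation', 'R', 'p'] 465.2743730007005
top (3,) [ 0.27462831 -0.0627636   1.46758866] ['img', 'depth', 'fx', 'fy', 'cx', 'cy', 'position', 'rotation', 'R', 'p'] 434.7912605193985
wrist (3, 3) [0.07471898 0.62661514 0.37222301] ['img', 'depth', 'fx', 'fy', 'cx', 'cy', 'hand_eye', 'position', 'rotation', 'R', 'p'] 281.4049008021512
{'time': 0.15, 'joints': array([ 1.20298363e+00,  5.32305734e-02,  1.61396800e+00, -4.40462165e-06,
        1.47599125e+00, -1.19039666e-01]), 'joint_vel': array([-0.00175511, -0.00070961, -0.00416734,  0.00046266, -0.00201885,
        0.00042434]), 'joint_efforts': array([ 2.64151831e-04, -3.94243956e+01, -3.70722163e+01, -9.54035204e-05,
        4.66596670e-03,  1.13072448e-05]), 'tcp_pos': array([0.15374637, 0.60533102, 0.24933602]), 'eef_rot': array([-3.89716861e-01, -3.11694198e+00,  2.43621846e-03]), 'contact_force': array([ 0.30720669,  0.66524615, -0.47391875]), 'torque': array([0.03542663, 0.01409895, 0.00053948]), 'grasp_force': 0.0, 'gripper_width': 0.08528954370915562}
```

View pics/all.png

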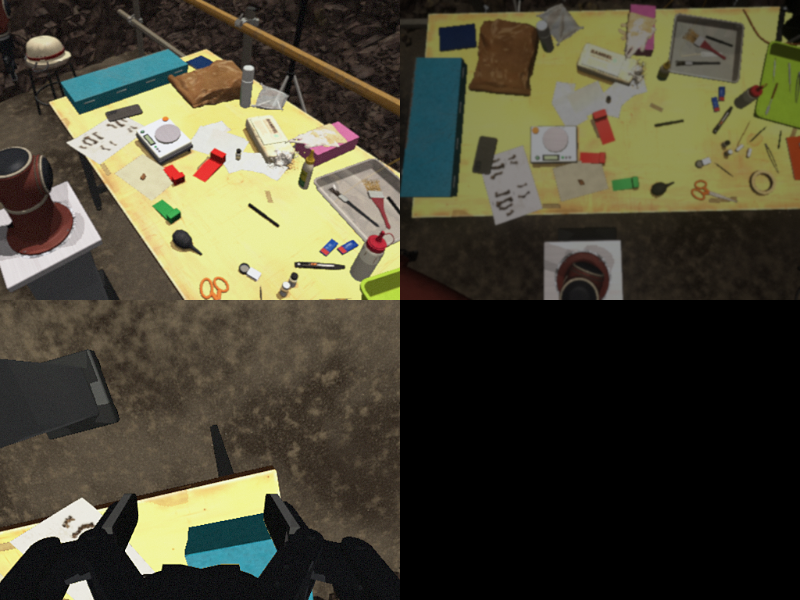

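```bash
sed -i "s/c\['R'\]=np.array(c\['rotation'\])/r=np.array(c['rotation']); c['R']=r if r.ndim==2 else R.from_rotvec(r).as_matrix()/" h.py
python3 - <<'E'
from h import *
t=cap('top');s=cap('scene')
cr=t['img'][140:260,150:310]; cr2=s['img'][130:300,150:320]
cv2.imwrite('pics/z1.png',np.hstack([cv2.resize(cr,(440,330),interpolation=2),cv2.resize(cr2,(330,330),interpolation=2)]))
for n,c in(('top',t),('scene',s)):
    hsv=cv2.cvtColor(c['img'],cv2.COLOR_BGR2HSV); P=cloud(c)
    for nm,lo,hi in(('red',(0,170,60),(6,255,255)),('orange',(8,190,150),(18,255,255))):
        m=cv2.inRange(hsv,lo,hi)
        if nm=='red': m|=cv2.inRange(hsv,(174,170,60),(180,255,255))
        k,l,st,ce=cv2.connectedComponentsWithStats(m)
        for i in range(1,k):
            if st[i,4]>25:
                p=P[l==i]; print(n,nm,ce[i].round(),st[i,4],np.median(p,0).round(3),p.min(0).round(3),p.max(0).round(3), cv2.minAreaRect((p[:,:2]*1000).astype(np.float32)))
E
```

```text
top red [455. 116.] 123 [ 0.726 -0.707  0.173] [ 0.708 -0.729  0.162] [ 0.75 -0.69  0.19] ((728.6751098632812, -709.6532592773438), (38.998905181884766, 34.826080322265625), 27.058395385742188)
top red [255. 147.] 109 [ 0.679 -0.081  0.047] [ 0.275 -0.105  0.038] [ 0.697 -0.057  1.468] ((485.917724609375, -77.90910339355469), (47.560791015625, 423.0567626953125), 88.96488189697266)
top red [262. 167.] 455 [ 0.617 -0.103  0.011] [ 0.562 -0.142 -0.006] [ 0.672 -0.067  0.025] ((617.9443969726562, -102.43360900878906), (105.82910919189453, 53.19796371459961), 18.568954467773438)
top red [247. 202.] 342 [ 0.498 -0.05   0.011] [ 0.471 -0.097 -0.002] [0.52  0.005 0.048] ((496.7437438964844, -46.08784866333008), (104.90877532958984, 40.55882263183594), 83.08785247802734)
scene red [269. 212.] 772 [ 0.638 -0.106  0.012] [ 0.02  -0.903 -0.003] [ 0.701 -0.062  1.006] ((324.8441467285156, -459.3287353515625), (1070.0162353515625, 114.2011947631836), 49.39799118041992)
scene red [222. 222.] 317 [ 0.491 -0.056  0.012] [ 0.02  -0.903  0.   ] [0.521 0.003 1.006] ((287.06365966796875, -460.92669677734375), (1030.0550537109375, 69.86996459960938), 62.72740173339844)
scene red [482. 311.] 424 [ 0.721 -0.72   0.172] [ 0.704 -0.741  0.153] [ 0.751 -0.696  0.216] ((724.5152587890625, -718.8619384765625), (41.399227142333984, 44.674659729003906), 29.23699378967285)
scene orange [266. 379.] 27 [ 0.316 -0.521  0.009] [ 0.307 -0.532  0.003] [ 0.331 -0.507  0.013] ((318.8038024902344, -520.164306640625), (10.907649993896484, 32.81808090209961), 57.482688903808594)
```

View pics/z1.png

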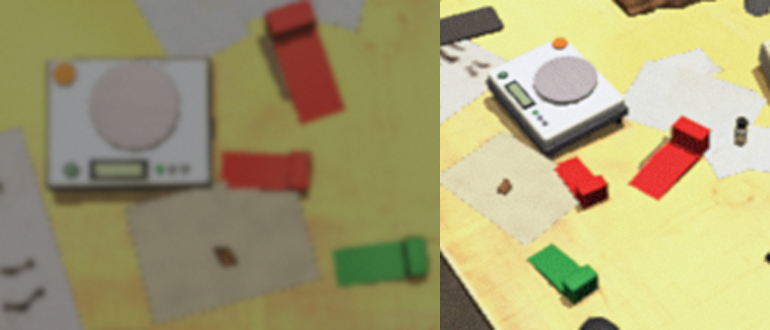

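Emit:
apply_moves --deltas '[{"dr": [0, 0, 0], "xyz": [-0.84, -0.98, 0], "grip": 1}, {"dr": [0, 0, 0], "xyz": [-0.84, -0.98, 0], "grip": 1}, {"dr": [0, 0, 0], "xyz": [-0.84, -0.98, 0], "grip": 1}, {"dr": [0, 0, 0], "xyz": [-0.84, -0.98, 0], "grip": 1}, {"dr": [0, 0, 0], "xyz": [-0.84, -0.98, 0], "grip": 1}, {"dr": [0, 0, 0], "xyz": [-0.84, -0.98, 0], "grip": 1}, {"dr": [0, 0, 0], "xyz": [-0.84, -0.98, 0], "grip": 1}, {"dr": [0, 0, 0], "xyz": [-0.84, -0.98, 0], "grip": 1}]'

```text
time: 1.05
tcp_pos: [0.2688, 0.3732, 0.2503]
eef_rot: [0.389, 3.117, 0.0]
contact_force: [0.4, -0.1, 0.5]
gripper_width: 0.0853
grasp_force: 0.0
```

Emit:
apply_moves --deltas '[{"dr": [0, 0, 0], "xyz": [-0.84, -0.98, 0], "grip": 1}, {"dr": [0, 0, 0], "xyz": [-0.84, -0.98, 0], "grip": 1}, {"dr": [0, 0, 0], "xyz": [-0.84, -0.98, 0], "grip": 1}, {"dr": [0, 0, 0], "xyz": [-0.84, -0.98, 0], "grip": 1}, {"dr": [0, 0, 0], "xyz": [-0.84, -0.98, 0], "grip": 1}, {"dr": [0, 0, 0], "xyz": [-0.84, -0.98, 0], "grip": 1}, {"dr": [0, 0, 0], "xyz": [-0.84, -0.98, 0], "grip": 1}, {"dr": [0, 0, 0], "xyz": [-0.84, -0.98, 0], "grip": 1}]'

```text
time: 1.85
tcp_pos: [0.3833, 0.1418, 0.2504]
eef_rot: [0.39, 3.117, 0.0]
contact_force: [0.4, 0.6, -1.0]
gripper_width: 0.0855
grasp_force: 0.0
```

Emit:
apply_moves --deltas '[{"dr": [0, 0, 0], "xyz": [-0.84, -0.98, 0], "grip": 1}, {"dr": [0, 0, 0], "xyz": [-0.84, -0.98, 0], "grip": 1}, {"dr": [0, 0, 0], "xyz": [-0.84, -0.98, 0], "grip": 1}, {"dr": [0, 0, 0], "xyz": [-0.84, -0.98, 0], "grip": 1}, {"dr": [0, 0, 0], "xyz": [-0.84, -0.98, 0], "grip": 1}, {"dr": [0, 0, 0], "xyz": [-0.84, -0.98, 0], "grip": 1}, {"dr": [0, 0, 0], "xyz": [-0.84, -0.98, 0], "grip": 1}, {"dr": [0, 0, 0], "xyz": [-0.84, -0.98, 0], "grip": 1}]'

```text
time: 2.65
tcp_pos: [0.4979, -0.0896, 0.2502]
eef_rot: [0.39, 3.117, 0.0]
contact_force: [1.3, 0.4, 0.8]
gripper_width: 0.0851
grasp_force: 0.0
```

Emit:
apply_moves --deltas '[{"dr": [0, 0, 1], "xyz": [0, 0, 0], "grip": 0}, {"dr": [0, 0, 1], "xyz": [0, 0, 0], "grip": 0}, {"dr": [0, 0, 1], "xyz": [0, 0, 0], "grip": 0}, {"dr": [0, 0, 1], "xyz": [0, 0, 0], "grip": 0}, {"dr": [0, 0, 1], "xyz": [0, 0, 0], "grip": 0}, {"dr": [0, 0, 1], "xyz": [0, 0, 0], "grip": 0}, {"dr": [0, 0, 1], "xyz": [0, 0, 0], "grip": 0}, {"dr": [0, 0, 1], "xyz": [0, 0, 0], "grip": 0}]'

```text
time: 3.45
tcp_pos: [0.4975, -0.0882, 0.2502]
eef_rot: [-1.437, -2.793, 0.0]
contact_force: [0.1, 0.1, -0.4]
gripper_width: 0.0426
grasp_force: 0.0
```

Emit:
apply_moves --deltas '[{"dr": [0, 0, 1], "xyz": [0, 0, 0], "grip": -0.4}, {"dr": [0, 0, 1], "xyz": [0, 0, 0], "grip": -0.4}, {"dr": [0, 0, 1], "xyz": [0, 0, 0], "grip": -0.4}, {"dr": [0, 0, 1], "xyz": [0, 0, 0], "grip": -0.4}, {"dr": [0, 0, 1], "xyz": [0, 0, 0], "grip": -0.4}, {"dr": [0, 0, 1], "xyz": [0, 0, 0], "grip": -0.4}, {"dr": [0, 0, 1], "xyz": [0, 0, 0], "grip": -0.4}, {"dr": [0, 0, 0], "xyz": [0, 0, 0], "grip": -0.4}]'

```text
time: 4.25
tcp_pos: [0.4975, -0.0882, 0.2502]
eef_rot: [-2.207, -2.236, 0.0]
contact_force: [0.1, -0.2, 0.1]
gripper_width: 0.0256
grasp_force: 0.0
```

Run:
```python
from h import *
w=cap('wrist'); cv2.imwrite('pics/w1.png',w['img']); np.savez('w1.npz',P=cloud(w))
s=env.read_state();print(s['time'],s['tcp_pos'],R.from_rotvec(s['eef_rot']).as_matrix().round(3),s['gripper_width'],s['joints'].round(2))
```

```text
4.3 [ 0.49751204 -0.08824167  0.2502442 ] [[-0.015  1.    -0.   ]
 [ 1.     0.015  0.   ]
 [ 0.    -0.    -1.   ]] 0.025619774629473725 [-0.32 -0.24  1.89  0.    1.5  -0.34]
```

View pics/w1.png

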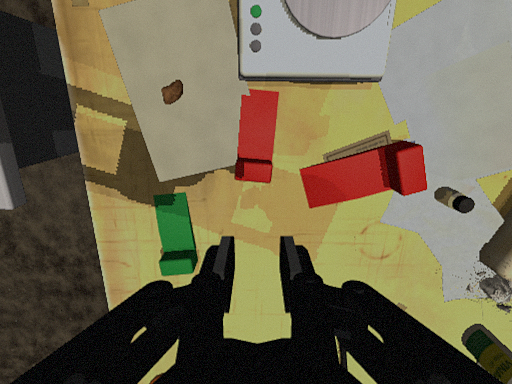

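```bash
cat > meas.py <<'E'
from h import *
def red(img):
    h=cv2.cvtColor(img,cv2.COLOR_BGR2HSV)
    return cv2.inRange(h,(0,150,50),(7,255,255))|cv2.inRange(h,(173,150,50),(180,255,255))
def shim(c,near=(0.497,-0.046)):
    """shim contour-> pose using red blob; top-surface depth points"""
    m=red(c['img']); k,l,st,ce=cv2.connectedComponentsWithStats(m); P=cloud(c)
    best=min((i for i in range(1,k) if st[i,4]>150),key=lambda i:np.hypot(*(np.median(P[l==i],0)[:2]-near)))
    return l==best,P
if __name__=='__main__':
    c=cap('wrist'); b,P=shim(c)
    p=P[b]; print('z pct',np.percentile(p[:,2],[1,10,50,90,99]).round(4))
    # land+ramp points (z<.02), butt top (z>.03)
    top=p[p[:,2]>.031]; low=p[p[:,2]<.016]
    for n,q in(('butt top',top),('ramp',low)):
        print(n,len(q),cv2.minAreaRect((q[:,:2]*1000).astype(np.float32)),q.min(0).round(4),q.max(0).round(4))
    # side edges along ramp: rows' left/right ends
    v,u=np.nonzero(b); L=[];Rr=[]
    for r in np.unique(v):
        uu=u[v==r]; 
        for a,o in((uu.min()-.5,L),(uu.max()+.5,Rr)): o.append((a,r))
    print('left',onz(c,L[::8],0)[:,:2].round(4).tolist()); print('right',onz(c,Rr[::8],0)[:,:2].round(4).tolist())
    # housing top
    hs=P; w=(P[...,2]>.045)&(P[...,2]<.085)&(P[...,1]>.0)&(P[...,1]<.12)&(P[...,0]>.4)&(P[...,0]<.72)
    q=P[w]; A=np.c_[q[:,:2],np.ones(len(q))]; 
    for _ in range(6):
        k=np.linalg.lstsq(A,q[:,2],rcond=None)[0]; r=q[:,2]-A@k; s=np.abs(r)<max(.002,np.std(r)*1.0); A,q=A[s],q[s]
    print('plane',k,len(q)); print('housing top bbox',q.min(0).round(4),q.max(0).round(4),cv2.minAreaRect((q[:,:2]*1000).astype(np.float32)))
    m=np.zeros(w.shape,bool); idx=np.argwhere(w); 
    bot=[(x,q[np.abs(q[:,0]-x)<.004][:,1].min().round(4)) for x in np.linspace(q[:,0].min()+.012,q[:,0].max()-.012,8)]
    lef=[(y.round(3),q[np.abs(q[:,1]-y)<.004][:,0].min().round(4),q[np.abs(q[:,1]-y)<.004][:,0].max().round(4)) for y in np.linspace(q[:,1].min()+.01,q[:,1].max()-.01,6)]
    print('bottom edge',bot); print('left/right edge',lef)
E
python3 meas.py
```

```text
z pct [0.0004 0.0022 0.0079 0.0101 0.0112]
butt top 11 ((495.6724548339844, -6.13486909866333), (0.0, 0.0), 0.0) [ 0.4957 -0.0061  0.3732] [ 0.4957 -0.0061  0.3732]
ramp 2400 ((496.77947998046875, -36.025489807128906), (86.44271850585938, 45.33080291748047), 85.50846099853516) [ 0.4724 -0.0809 -0.0007] [0.5224 0.0078 0.0131]
left [[0.4854, 0.0078], [0.4766, -0.0017], [0.4766, -0.0113], [0.4753, -0.021], [0.474, -0.031], [0.474, -0.041], [0.4726, -0.0513], [0.4726, -0.0617], [0.4712, -0.0724], [0.5155, -0.0825]]
right [[0.4903, 0.0079], [0.5218, -0.001], [0.5222, -0.0106], [0.5213, -0.0203], [0.5203, -0.0303], [0.5194, -0.0403], [0.5185, -0.0506], [0.5188, -0.061], [0.5178, -0.0717], [0.5168, -0.0825]]
plane [0.08245145 0.11115591 0.00780754] 5107
housing top bbox [0.4776 0.0187 0.048 ] [0.6252 0.0818 0.0656] ((551.4926147460938, 50.176292419433594), (62.82513427734375, 147.65975952148438), 89.7836685180664)
bottom edge [(np.float64(0.48957718548394497), np.float64(0.019)), (np.float64(0.5072439790738946), np.float64(0.02)), (np.float64(0.5249107726638442), np.float64(0.0193)), (np.float64(0.5425775662537939), np.float64(0.0194)), (np.float64(0.5602443598437435), np.float64(0.0195)), (np.float64(0.5779111534336931), np.float64(0.0189)), (np.float64(0.5955779470236429), np.float64(0.0191)), (np.float64(0.6132447406135925), np.float64(0.0191))]
left/right edge [(np.float64(0.029), np.float64(0.4776), np.float64(0.6252)), (np.float64(0.037), np.float64(0.4776), np.float64(0.624)), (np.float64(0.046), np.float64(0.4778), np.float64(0.6216)), (np.float64(0.055), np.float64(0.4778), np.float64(0.6212)), (np.float64(0.063), np.float64(0.478), np.float64(0.6077)), (np.float64(0.072), np.float64(0.481), np.float64(0.5291))]
```

Run:
```python
from meas import *
for n,bx in(('top',(150,250,155,190)),('scene',(180,330,130,190))):
    c=cap(n); h=cv2.cvtColor(c['img'],cv2.COLOR_BGR2HSV); m=cv2.inRange(h,(6,120,90),(20,255,255))
    k,l,st,ce=cv2.connectedComponentsWithStats(m)
    for i in range(1,k):
        p=onz(c,ce[i],.078)[0]
        if st[i,4]>8 and .5<p[0]<.75 and 0<p[1]<.25: print(n,ce[i],st[i],p.round(4))
w=cap('wrist')
print('housing outer, z=.045',onz(w,[(239,40),(239.5,75),(243,79),(320,80),(385,80)],.045).round(4).tolist())
m=red(w['img']);m[:,300:]=0; v,u=np.nonzero(m); cv2.imwrite('pics/wz.png',np.hstack([cv2.resize(w['img'][60:200,220:300],None,fx=4,fy=4),cv2.cvtColor(cv2.resize(m[60:200,220:300],None,fx=4,fy=4),8)]))
print(w['p'])
```

```text
top [172.86842105 166.31578947] [170 163   7   7  38] [0.6106 0.1904 0.078 ]
scene [211.85714286 151.64285714] [210 149   5   6  28] [0.609  0.1822 0.078 ]
housing outer, z=.045 [[0.4766, 0.0538, 0.045], [0.4769, 0.0201, 0.045], [0.4807, 0.0162, 0.045], [0.5641, 0.0164, 0.045], [0.6346, 0.0175, 0.045]]
[ 0.49575332 -0.00613951  0.37326377]
```

View pics/wz.png

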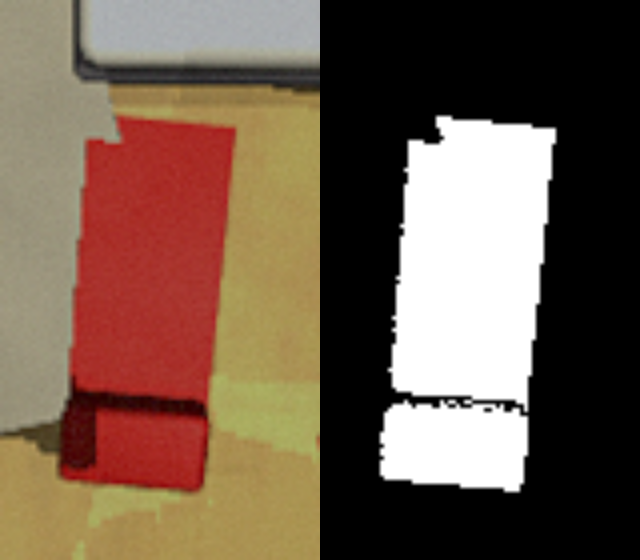

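Emit:
apply_moves --deltas '[{"xyz": [-0.9, -0.18, 0.8], "dr": [0, 0, 0], "grip": -0.45}, {"xyz": [-0.9, 0, 1], "dr": [0, 0, 0], "grip": -0.45}, {"xyz": [-0.7, 0, 1], "dr": [0, 0, 0], "grip": -0.45}, {"xyz": [0, 0, 1], "dr": [0, 0, 0], "grip": -0.45}, {"xyz": [0, 0, 1], "dr": [0, 0, 0], "grip": -0.45}, {"xyz": [0, 0, 1], "dr": [0, 0, 0], "grip": -0.45}, {"xyz": [0, 0, 1], "dr": [0, 0, 0], "grip": -0.45}, {"xyz": [0, 0, 0.8], "dr": [0, 0, 0], "grip": -0.45}]'

```text
time: 5.3
tcp_pos: [0.4933, -0.1506, 0.0587]
eef_rot: [-2.205, -2.236, 0.001]
contact_force: [0.2, -0.1, -0.9]
gripper_width: 0.0237
grasp_force: 0.0
```

Emit:
apply_moves --deltas '[{"xyz": [0, 0, 0.6], "dr": [0, 0, 0], "grip": -0.45}, {"xyz": [0, 0, 0.6], "dr": [0, 0, 0], "grip": -0.45}, {"xyz": [0, 0, 0], "dr": [0, 0, 0], "grip": -0.45}]'

```text
time: 5.6
tcp_pos: [0.4925, -0.1502, 0.0282]
eef_rot: [-2.204, -2.233, 0.002]
contact_force: [-1.1, 0.1, -0.3]
gripper_width: 0.0234
grasp_force: 0.0
```

Run:
```python
from meas import *
w=cap('wrist');s=cap('scene')
cv2.imwrite('pics/p1.png',np.hstack([cv2.resize(w['img'],(450,338)),cv2.resize(s['img'][150:260,180:294],(350,338),interpolation=2)]))
print(env.read_state()['tcp_pos'])
```

```text
[ 0.49413934 -0.15093784  0.03052838]
```

View pics/p1.png

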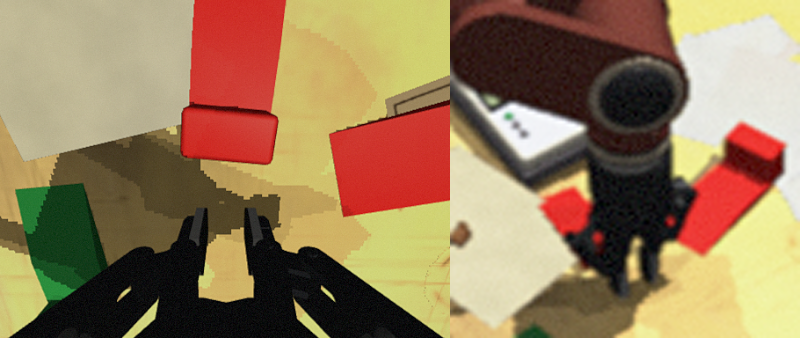

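Emit:
apply_moves --deltas '[{"xyz": [0.6, 0, 0], "dr": [0, 0, 0], "grip": -0.45}, {"xyz": [0.5, 0, 0], "dr": [0, 0, 0], "grip": -0.45}, {"xyz": [0.2, 0, 0], "dr": [0, 0, 0], "grip": -0.45}, {"xyz": [0.2, 0, 0], "dr": [0, 0, 0], "grip": -0.45}, {"xyz": [0.2, 0, 0], "dr": [0, 0, 0], "grip": -0.45}, {"xyz": [0.2, 0, 0], "dr": [0, 0, 0], "grip": -0.45}, {"xyz": [0.2, 0, 0], "dr": [0, 0, 0], "grip": -0.45}, {"xyz": [0, 0, 0], "dr": [0, 0, 0], "grip": -0.45}]'

```text
time: 6.5
tcp_pos: [0.4932, -0.0977, 0.0303]
eef_rot: [-2.206, -2.236, -0.0]
contact_force: [-0.4, -0.6, 0.3]
gripper_width: 0.0234
grasp_force: 0.0
```

Run:
```python
from meas import *
w=cap('wrist'); cv2.imwrite('pics/p2.png',w['img'])
s=env.read_state();print(s['tcp_pos'],s['contact_force'])
```

```text
[ 0.49287804 -0.09776386  0.03004758] [-0.48131614 -0.33065709  0.7133243 ]
```

View pics/p2.png

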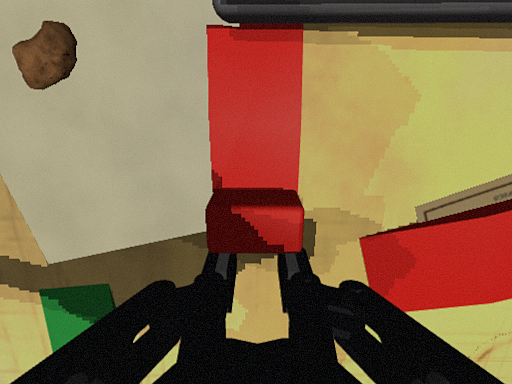

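Emit:
apply_moves --deltas '[{"xyz": [0.16, 0, 0], "dr": [0, 0, 0], "grip": -0.45}, {"xyz": [0.16, 0, 0], "dr": [0, 0, 0], "grip": -0.45}, {"xyz": [0.16, 0, 0], "dr": [0, 0, 0], "grip": -0.45}, {"xyz": [0.16, 0, 0], "dr": [0, 0, 0], "grip": -0.45}, {"xyz": [0.16, 0, 0], "dr": [0, 0, 0], "grip": -0.45}, {"xyz": [0.16, 0, 0], "dr": [0, 0, 0], "grip": -0.45}, {"xyz": [0.16, 0, 0], "dr": [0, 0, 0], "grip": -0.45}, {"xyz": [0.16, 0, 0], "dr": [0, 0, 0], "grip": -0.45}]'

```text
time: 7.35
tcp_pos: [0.4926, -0.0659, 0.0301]
eef_rot: [-2.207, -2.236, 0.0]
contact_force: [-0.1, -4.1, -0.9]
gripper_width: 0.0235
grasp_force: 2.1
```

Emit:
apply_moves --deltas '[{"xyz": [0.16, 0, 0], "dr": [0, 0, 0], "grip": -0.45}, {"xyz": [0.16, 0, 0], "dr": [0, 0, 0], "grip": -0.45}, {"xyz": [0.16, 0, 0], "dr": [0, 0, 0], "grip": -0.45}, {"xyz": [0.16, 0, 0], "dr": [0, 0, 0], "grip": -0.45}, {"xyz": [0, 0, 0], "dr": [0, 0, 0], "grip": -0.45}]'

```text
time: 7.85
tcp_pos: [0.4925, -0.0493, 0.0302]
eef_rot: [-2.206, -2.235, -0.001]
contact_force: [0.1, -0.3, 0.6]
gripper_width: 0.0234
grasp_force: 0.0
```

Run:
```python
from meas import *
w=cap('wrist'); cv2.imwrite('pics/p3.png',w['img'])
s=env.read_state();print(s['tcp_pos'],s['contact_force'])
```

```text
[ 0.49257906 -0.04939349  0.03035722] [ 0.56203809 -0.67717312  0.3051215 ]
```

View pics/p3.png

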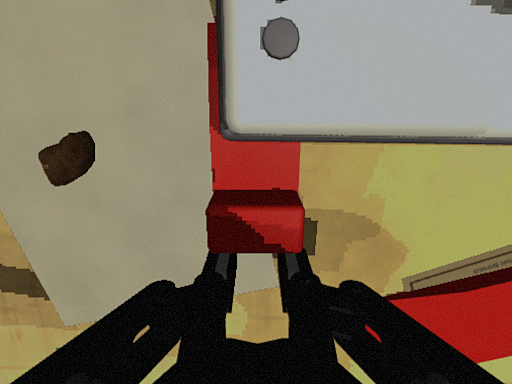

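Emit:
apply_moves --deltas '[{"xyz": [0.16, 0, 0], "dr": [0, 0, 0], "grip": -0.45}, {"xyz": [0.16, 0, 0], "dr": [0, 0, 0], "grip": -0.45}, {"xyz": [0.16, 0, 0], "dr": [0, 0, 0], "grip": -0.45}, {"xyz": [0.16, 0, 0], "dr": [0, 0, 0], "grip": -0.45}, {"xyz": [0.16, 0, 0], "dr": [0, 0, 0], "grip": -0.45}, {"xyz": [0, 0, 0], "dr": [0, 0, 0], "grip": -0.45}]'

```text
time: 8.5
tcp_pos: [0.4924, -0.0299, 0.0304]
eef_rot: [-2.207, -2.236, -0.001]
contact_force: [0.4, -1.5, -0.3]
gripper_width: 0.0232
grasp_force: 1.2
```

Run:
```python
from meas import *
w=cap('wrist'); P=cloud(w); im=w['img'].copy()
b=red(w['img'])>0
for c in (235,255,280):
    col=P[:,c]; print(c,[(r,*col[r,1:].round(4),int(b[r,c])) for r in range(100,260,5)])
# housing top tilt
q=P[20:130,240:500].reshape(-1,3); q=q[(q[:,2]>.045)&(q[:,2]<.068)]
A=np.c_[q[:,:2],np.ones(len(q))]
for _ in range(6):
    k=np.linalg.lstsq(A,q[:,2],rcond=None)[0]; r=np.abs(q[:,2]-A@k); s=r<max(.0008,2*np.median(r)); A,q=A[s],q[s]
print('tilt',k,len(q))
cv2.imwrite('pics/p4.png',im); s=env.read_state();print(s['tcp_pos'],s['contact_force'])
```

```text
235 [(100, np.float64(0.0524), np.float64(0.0616), 0), (105, np.float64(0.0509), np.float64(0.0613), 0), (110, np.float64(0.0494), np.float64(0.0613), 0), (115, np.float64(0.0479), np.float64(0.0604), 0), (120, np.float64(0.0464), np.float64(0.0613), 0), (125, np.float64(0.0448), np.float64(0.0608), 0), (130, np.float64(0.0433), np.float64(0.0616), 0), (135, np.float64(0.0416), np.float64(0.061), 0), (140, np.float64(0.0401), np.float64(0.0612), 0), (145, np.float64(0.0385), np.float64(0.0614), 0), (150, np.float64(0.0369), np.float64(0.0618), 0), (155, np.float64(0.0353), np.float64(0.0617), 0), (160, np.float64(0.0336), np.float64(0.0615), 0), (165, np.float64(0.0317), np.float64(0.0609), 0), (170, np.float64(0.0299), np.float64(0.0605), 0), (175, np.float64(0.0282), np.float64(0.0605), 0), (180, np.float64(0.0264), np.float64(0.0603), 0), (185, np.float64(0.0246), np.float64(0.0605), 0), (190, np.float64(0.0069), np.float64(0.0101), 0), (195, np.float64(0.0071), np.float64(0.019), 1), (200, np.float64(0.007), np.float64(0.0262), 1), (205, np.float64(0.0072), np.float64(0.0335), 1)
[... 3136 characters left out ...]
np.float64(0.0249), 1), (205, np.float64(0.007), np.float64(0.0322), 1), (210, np.float64(0.0056), np.float64(0.0349), 1), (215, np.float64(0.0035), np.float64(0.0358), 1), (220, np.float64(0.001), np.float64(0.0357), 1), (225, np.float64(-0.0018), np.float64(0.035), 1), (230, np.float64(-0.0042), np.float64(0.0353), 1), (235, np.float64(-0.0071), np.float64(0.0346), 1), (240, np.float64(-0.0094), np.float64(0.0351), 1), (245, np.float64(-0.0121), np.float64(0.0349), 0), (250, np.float64(-0.0149), np.float64(0.0348), 0), (255, np.float64(-0.0204), np.float64(0.03), 0)]
tilt [-0.00184049 -0.00089702  0.06319137] 18211
[ 0.49246906 -0.02987794  0.03044501] [-0.44169285 -1.82279675 -0.55251426]
```

View pics/p4.png

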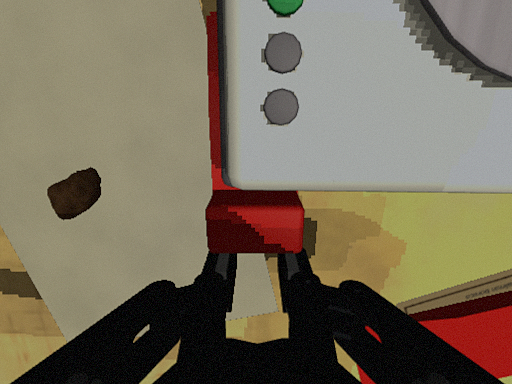

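Emit:
apply_moves --deltas '[{"xyz": [0.12, 0, 0], "dr": [0, 0, 0], "grip": -0.45}, {"xyz": [0.12, 0, 0], "dr": [0, 0, 0], "grip": -0.45}, {"xyz": [0.12, 0, 0], "dr": [0, 0, 0], "grip": -0.45}, {"xyz": [0, 0, 0], "dr": [0, 0, 0], "grip": -0.45}, {"xyz": [-0.4, 0, 0], "dr": [0, 0, 0], "grip": -0.45}, {"xyz": [-0.8, 0, 0], "dr": [0, 0, 0], "grip": -0.45}, {"xyz": [0, 0, -1], "dr": [0, 0, 0], "grip": -1}, {"xyz": [0, 0, -1], "dr": [0, 0, 0], "grip": -1}]'

```text
time: 9.35
tcp_pos: [0.4916, -0.0515, 0.0799]
eef_rot: [-2.206, -2.232, 0.001]
contact_force: [0.1, 0.1, -0.1]
gripper_width: 0.0002
grasp_force: 0.0
```

Emit:
apply_moves --deltas '[{"xyz": [0, 0, -1], "dr": [0, 0, 0], "grip": -1}, {"xyz": [0, 0, -1], "dr": [0, 0, 0], "grip": -1}, {"xyz": [0, 0, -1], "dr": [0, 0, 0], "grip": -1}, {"xyz": [0, 0, -1], "dr": [0, 0, 0], "grip": -1}, {"xyz": [0, 0, -1], "dr": [0, 0, 0], "grip": -1}, {"xyz": [0, 0, 0], "dr": [0, 0, 0], "grip": -1}]'

```text
time: 9.95
tcp_pos: [0.4948, -0.0518, 0.2098]
eef_rot: [2.203, 2.232, 0.008]
contact_force: [1.6, -0.0, 0.4]
gripper_width: 0.0
grasp_force: 0.0
```

Run:
```python
from meas import *
s=env.read_state();print(s['tcp_pos'],s['gripper_width'])
w=cap('wrist'); P=cloud(w)
q=P.reshape(-1,3); q=q[(q[:,2]>.055)&(q[:,2]<.069)&(q[:,0]>.46)&(q[:,0]<.65)&(q[:,1]>.02)&(q[:,1]<.23)]
A=np.c_[q[:,:2],np.ones(len(q))]
for _ in range(8):
    k=np.linalg.lstsq(A,q[:,2],rcond=None)[0]; r=np.abs(q[:,2]-A@k); t=r<max(.0008,2.5*np.median(r)); A,q=A[t],q[t]
print('plane',k,len(q),q.min(0),q.max(0))
h=cv2.cvtColor(w['img'],cv2.COLOR_BGR2HSV); m=cv2.inRange(h,(6,120,90),(20,255,255))
k,l,st,ce=cv2.connectedComponentsWithStats(m)
for i in range(1,k):
    if st[i,4]>60: print(st[i],onz(w,ce[i],.068).round(4),np.median(P[l==i],0).round(4))
b,_=shim(w,(.492,-.01)); m=red(w['img'])>0; p=P[m&(P[...,2]>.03)&(P[...,2]<.04)&(P[...,0]<.53)&(P[...,0]>.46)]
print('butt top',cv2.minAreaRect((p[:,:2]*1000).astype(np.float32)))
cv2.imwrite('pics/p5.png',w['img'])
```

```text
[ 0.49478127 -0.0517892   0.20978432] 1.5363067259864103e-05
plane [0.00090307 0.00624256 0.06136667] 8895 [0.48174614 0.02264211 0.06087335] [0.62950848 0.10978229 0.063571  ]
[  31    0   86  128 3928] [[0.3314 0.0616 0.068 ]] [0.2891 0.0699 0.0003]
[68  0 10 14 61] [[0.3448 0.1012 0.068 ]] [3.072e-01 1.191e-01 3.000e-04]
[ 94   0  49  34 960] [[0.3791 0.0953 0.068 ]] [3.500e-01 1.119e-01 3.000e-04]
[225   0  13  30  93] [[0.4722 0.0972 0.068 ]] [4.672e-01 1.147e-01 2.000e-04]
[164   3  25   9  73] [[0.4286 0.101  0.068 ]] [0.4131 0.1187 0.0007]
[ 55 109  26  22 331] [[0.3221 0.0119 0.068 ]] [2.78e-01 6.80e-03 2.00e-04]
[276 115  24  13 113] [[0.5205 0.0145 0.068 ]] [5.267e-01 1.200e-02 3.000e-04]
[354 116  31   4  83] [[0.5977 0.0173 0.068 ]] [6.235e-01 1.430e-02 2.000e-04]
[113 129  12  19  67] [[ 0.3659 -0.004   0.068 ]] [ 3.338e-01 -1.180e-02  3.000e-04]
[254 133  30  28 299] [[ 0.5039 -0.0104  0.068 ]] [ 5.042e-01 -2.000e-02  4.000e-04]
[  59  134   53   52 1071] [[ 0.3306 -0.025   0.068 ]] [ 2.873e-01 -4.280e-02  2.000e-04]
[261 172  16  17 125] [[ 0.5069 -0.0417  0.068 ]] [ 
[... 181 characters left out ...]
 -1.133e-01  2.000e-04]
[235 195  34  30 319] [[ 0.4913 -0.0709  0.068 ]] [ 4.93e-01 -9.62e-02  2.00e-04]
[214 201  19  24  92] [[ 0.4646 -0.0742  0.068 ]] [ 4.585e-01 -9.900e-02  2.000e-04]
[302 204  34  42  77] [[ 0.5544 -0.0959  0.068 ]] [ 0.5669 -0.1332  0.0012]
[ 87 224  14  17 119] [[ 0.328  -0.0994  0.068 ]] [ 0.2867 -0.1313  0.0003]
[221 236  24  12  90] [[ 0.4709 -0.1099  0.068 ]] [ 4.647e-01 -1.456e-01  2.000e-04]
[ 82 239  28  16  87] [[ 0.3284 -0.1152  0.068 ]] [ 2.889e-01 -1.520e-01  2.000e-04]
[ 91 275  31  36 290] [[ 0.3237 -0.1781  0.068 ]] [ 0.2797 -0.2369  0.    ]
butt top ((490.0731506347656, 35.204811096191406), (44.618751525878906, 86.16722869873047), 1.1761689186096191)
```

View pics/p5.png

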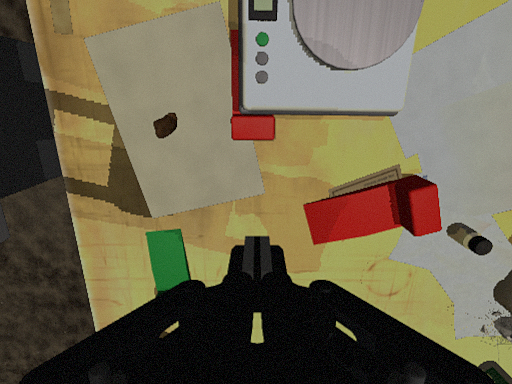

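Emit:
apply_moves --deltas '[{"xyz": [0.92, 0.66, 0], "dr": [0, 0, 0], "grip": -1}, {"xyz": [0.92, 0.66, 0], "dr": [0, 0, 0], "grip": -1}, {"xyz": [0.92, 0.66, 0], "dr": [0, 0, 0], "grip": -1}, {"xyz": [0.92, 0.66, 0], "dr": [0, 0, 0], "grip": -1}, {"xyz": [0.92, 0.66, 0], "dr": [0, 0, 0], "grip": -1}, {"xyz": [0.92, 0.66, 0], "dr": [0, 0, 0], "grip": -1}, {"xyz": [0.92, 0.66, 0], "dr": [0, 0, 0], "grip": -1}, {"xyz": [0, 0, 0], "dr": [0, 0, 0], "grip": -1}]'

```text
time: 10.8
tcp_pos: [0.6061, 0.1133, 0.2029]
eef_rot: [-2.202, -2.237, 0.002]
contact_force: [-0.3, -1.0, -0.6]
gripper_width: 0.0001
grasp_force: 0.0
```

Emit:
apply_moves --deltas '[{"xyz": [0, 0, 0], "dr": [0, 0, 0], "grip": -1}, {"xyz": [0, 0, 0], "dr": [0, 0, 0], "grip": -1}]'

```text
time: 11.0
tcp_pos: [0.6051, 0.1105, 0.204]
eef_rot: [-2.207, -2.234, 0.003]
contact_force: [-0.1, 0.4, -0.9]
gripper_width: -0.0003
grasp_force: 0.0
```

```bash
cat > m2.py <<'E'
from meas import *
s=env.read_state();print(s['tcp_pos'],s['contact_force'],R.from_rotvec(s['eef_rot']).as_matrix()[:2,:2].round(3).tolist())
w=cap('wrist'); P=cloud(w)
q=P.reshape(-1,3); q=q[(q[:,2]>.055)&(q[:,2]<.0668)&(q[:,0]>.46)&(q[:,0]<.65)&(q[:,1]>.02)&(q[:,1]<.23)]
A=np.c_[q[:,:2],np.ones(len(q))]
for _ in range(8):
    k=np.linalg.lstsq(A,q[:,2],rcond=None)[0]; r=np.abs(q[:,2]-A@k); t=r<max(.0008,2.5*np.median(r)); A,q=A[t],q[t]
print('plane',k,len(q),q.min(0),q.max(0))
h=cv2.cvtColor(w['img'],cv2.COLOR_BGR2HSV); m=cv2.inRange(h,(6,120,90),(20,255,255))
k,l,st,ce=cv2.connectedComponentsWithStats(m)
for i in range(1,k):
    p=np.median(P[l==i],0)
    if st[i,4]>100 and .05<p[2]<.09: print(st[i],onz(w,ce[i],.068).round(4),p.round(4))
cv2.imwrite('pics/p6.png',w['img'])
E
python3 m2.py
```

```text
[0.60510315 0.11047284 0.20404695] [-0.1209258   0.3628129  -0.91989914] [[-0.012, 1.0], [1.0, 0.012]]
plane [-0.00082403  0.00058638  0.06250672] 12474 [0.48230323 0.02363715 0.06100125] [0.63026528 0.21163168 0.06322856]
[479   0  33  27 394] [[0.7922 0.264  0.068 ]] [0.7868 0.2626 0.0752]
[490  39  22  11 165] [[0.8036 0.2391 0.068 ]] [0.7998 0.2383 0.0726]
[254  84  31  32 787] [[0.614 0.194 0.068]] [0.6139 0.1941 0.0672]
```

View pics/p6.png

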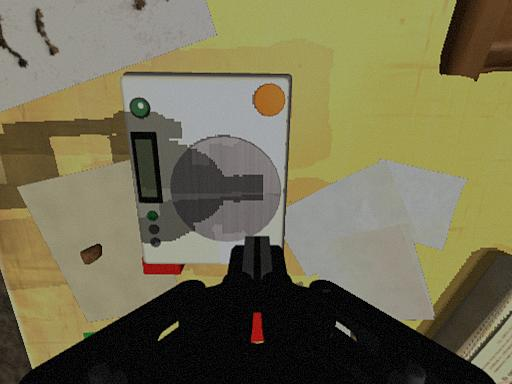

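Emit:
apply_moves --deltas '[{"xyz": [0.84, 0.1, 0], "dr": [0, 0, 0], "grip": -1}, {"xyz": [0.84, 0.1, 0], "dr": [0, 0, 0], "grip": -1}, {"xyz": [0.84, 0.1, 0], "dr": [0, 0, 0], "grip": -1}, {"xyz": [0.84, 0.1, 0.6], "dr": [0, 0, 0], "grip": -1}, {"xyz": [0, 0, 1], "dr": [0, 0, 0], "grip": -1}, {"xyz": [0, 0, 1], "dr": [0, 0, 0], "grip": -1}, {"xyz": [0, 0, 1], "dr": [0, 0, 0], "grip": -1}, {"xyz": [0, 0, 0.5], "dr": [0, 0, 0], "grip": -1}]'

```text
time: 11.85
tcp_pos: [0.6131, 0.1941, 0.0999]
eef_rot: [-2.206, -2.233, 0.005]
contact_force: [-0.6, -0.4, -0.2]
gripper_width: 0.0002
grasp_force: 0.0
```

Emit:
apply_moves --deltas '[{"xyz": [0, 0, 0], "dr": [0, 0, 0], "grip": -1}, {"xyz": [0, 0, 0], "dr": [0, 0, 0], "grip": -1}, {"xyz": [0, 0, 0], "dr": [0, 0, 0], "grip": -1}]'

```text
time: 12.15
tcp_pos: [0.6161, 0.1953, 0.1049]
eef_rot: [2.206, 2.234, 0.004]
contact_force: [0.6, 0.0, 0.7]
gripper_width: 0.0001
grasp_force: 0.0
```

Emit:
apply_moves --deltas '[{"xyz": [0, 0, 0.2], "dr": [0, 0, 0], "grip": -1}, {"xyz": [0, 0, 0.2], "dr": [0, 0, 0], "grip": -1}, {"xyz": [0, 0, 0.06], "dr": [0, 0, 0], "grip": -1}]'

```text
time: 12.45
tcp_pos: [0.6146, 0.1952, 0.0907]
eef_rot: [-2.207, -2.236, 0.001]
contact_force: [-0.7, -0.2, -0.1]
gripper_width: -0.0003
grasp_force: 0.0
```

Emit:
apply_moves --deltas '[{"xyz": [0, 0, 0.06], "dr": [0, 0, 0], "grip": -1}, {"xyz": [0, 0, 0], "dr": [0, 0, 0], "grip": -1}]'

```text
time: 12.65
tcp_pos: [0.6147, 0.1953, 0.0894]
eef_rot: [-2.207, -2.236, 0.001]
contact_force: [-0.6, 0.9, -0.3]
gripper_width: 0.0
grasp_force: 0.0
```

Emit:
apply_moves --deltas '[{"xyz": [0, 0, 0.05], "dr": [0, 0, 0], "grip": -1}, {"xyz": [0, 0, 0], "dr": [0, 0, 0], "grip": -1}]'

```text
time: 12.85
tcp_pos: [0.6149, 0.1953, 0.0885]
eef_rot: [-2.207, -2.236, 0.0]
contact_force: [-0.1, -0.6, 0.3]
gripper_width: 0.0001
grasp_force: 0.0
```

Emit:
apply_moves --deltas '[{"xyz": [0, 0, 0.05], "dr": [0, 0, 0], "grip": -1}, {"xyz": [0, 0, 0], "dr": [0, 0, 0], "grip": -1}]'

```text
time: 13.05
tcp_pos: [0.6148, 0.1953, 0.0872]
eef_rot: [-2.207, -2.236, 0.0]
contact_force: [-0.2, -0.3, -0.8]
gripper_width: -0.0
grasp_force: 0.0
```

Emit:
apply_moves --deltas '[{"xyz": [0, 0, 0.03], "dr": [0, 0, 0], "grip": -1}, {"xyz": [0, 0, 0], "dr": [0, 0, 0], "grip": -1}]'

```text
time: 13.25
tcp_pos: [0.615, 0.1953, 0.0868]
eef_rot: [2.207, 2.236, 0.0]
contact_force: [-0.7, -0.6, 0.5]
gripper_width: 0.0001
grasp_force: 0.5
```

Emit:
apply_moves --deltas '[{"xyz": [0, 0, 0.03], "dr": [0, 0, 0], "grip": -1}, {"xyz": [0, 0, 0], "dr": [0, 0, 0], "grip": -1}]'

```text
time: 13.45
tcp_pos: [0.6151, 0.1953, 0.0867]
eef_rot: [2.207, 2.236, 0.0]
contact_force: [-1.4, 0.3, 5.2]
gripper_width: 0.0
grasp_force: 2.4
```

Emit:
apply_moves --deltas '[{"xyz": [0, 0, 0.02], "dr": [0, 0, 0], "grip": -1}, {"xyz": [0, 0, 0], "dr": [0, 0, 0], "grip": -1}]'

```text
time: 13.65
tcp_pos: [0.6151, 0.1953, 0.0866]
eef_rot: [2.207, 2.236, 0.0]
contact_force: [-3.4, -1.1, 7.3]
gripper_width: 0.0001
grasp_force: 3.5
```

Emit:
apply_moves --deltas '[{"xyz": [0, 0, 0.01], "dr": [0, 0, 0], "grip": -1}, {"xyz": [0, 0, 0], "dr": [0, 0, 0], "grip": -1}, {"xyz": [0, 0, 0], "dr": [0, 0, 0], "grip": -1}, {"xyz": [0, 0, 0], "dr": [0, 0, 0], "grip": -1}]'

```text
time: 14.05
tcp_pos: [0.6152, 0.1954, 0.0866]
eef_rot: [2.207, 2.236, 0.0]
contact_force: [-4.0, -0.8, 8.0]
gripper_width: 0.0005
grasp_force: 4.0
```

Emit:
apply_moves --deltas '[{"xyz": [0, 0, -0.1], "dr": [0, 0, 0], "grip": -1}, {"xyz": [0, 0, -0.3], "dr": [0, 0, 0], "grip": -1}, {"xyz": [0, 0, -0.8], "dr": [0, 0, 0], "grip": -1}, {"xyz": [-0.8, 0, -1], "dr": [0, 0, 0], "grip": -1}, {"xyz": [-0.8, 0, -1], "dr": [0, 0, 0], "grip": -1}, {"xyz": [-0.8, 0, -1], "dr": [0, 0, 0], "grip": -1}, {"xyz": [-0.8, 0, -0.5], "dr": [0, 0, 0], "grip": -1}, {"xyz": [0, 0, 0], "dr": [0, 0, 0], "grip": -1}]'

```text
time: 14.85
tcp_pos: [0.6176, 0.1135, 0.2059]
eef_rot: [2.207, 2.23, 0.006]
contact_force: [0.1, 0.9, 0.7]
gripper_width: 0.0
grasp_force: 0.0
```

Emit:
apply_moves --deltas '[{"xyz": [0, 0, 0], "dr": [0, 0, 0], "grip": -1}, {"xyz": [0, 0, 0], "dr": [0, 0, 0], "grip": -1}]'

```text
time: 15.05
tcp_pos: [0.6152, 0.1159, 0.201]
eef_rot: [-2.205, -2.235, 0.002]
contact_force: [0.2, -0.1, -0.3]
gripper_width: -0.0
grasp_force: 0.0
```

```bash
python3 m2.py; python3 -c "
from h import *
w=cap('wrist');P=cloud(w)
from meas import red
p=P[(red(w['img'])>0)&(P[...,0]>.45)&(P[...,0]<.53)&(P[...,1]>-.05)&(P[...,2]>.03)]
print(len(p),p.min(0),p.max(0))"
```

```text
[0.61517479 0.11594799 0.20103391] [ 0.18126671 -0.06213309 -0.29059949] [[-0.014, 1.0], [1.0, 0.014]]
plane [-0.00149346  0.00102613  0.06279187] 12282 [0.48238504 0.02385947 0.06097132] [0.63020591 0.21168072 0.06322241]
[467   0  45  35 886] [[0.7982 0.2655 0.068 ]] [0.7923 0.264  0.0746]
[479  45  33  12 271] [[0.8083 0.2397 0.068 ]] [0.8032 0.2385 0.0748]
[243  90  31  33 781] [[0.6141 0.1941 0.068 ]] [0.6142 0.1941 0.0672]
348 [ 0.46888506 -0.0062971   0.03036586] [0.51363845 0.02499313 0.06078259]
```

```bash
python3 -c "
from h import *
print(env.job_done())"
```

```text
the job is handed in; nothing more can be done
None
```

The job is handed in. I pushed the red shim in until the brass foot sat on its flat part, which left the balance level. A press of about 8 N on the thumb pad caused no rocking, and the arm is now clear of everything.

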